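# Seat a sealed tray in the seal-test nest and throw the toggle clamp

### The arm

A 6-joint arm with a two-finger parallel gripper is mounted at the origin on a cart in front of the work surface, level with it; the furniture and walls round the work are solid. World frame = base frame: x ahead of the robot, y to its left, z up, the work surface at z = 0. Lengths are in m, angles in rad, forces in N, time in s.
With the tool pointing down it reaches from about 0.325 to 0.775 m from the base axis. Payload 5.5 kg.
Tool frame: the origin (TCP) lies between the finger pads; the fingertips stand 25 mm ahead of it and the grasp point (between the pads) lies 6 mm ahead of it; z points along the fingers, y is the line along which they close (so a half turn about z gives the same grasp; the last joint's range is limited). The gripper opens to 88 mm and grips with 3 to 60 N. Pads are 20 mm wide; open, the fingers measure 115 mm over their backs; the gripper's body (75 mm by 178 mm) begins 61 mm behind the grasp point.
Start: joints at [-1.228, 0.091, 1.231, -0, 1.82, -0.057], TCP at [0.234, -0.553, 0.248] pointing down, gripper open.
Joint ranges: [-2.87, 2.87], [-0.86, 2.18], [0.17, 2.46], [-1.51, 4.65], [0.06, 2.69], [-2.65, 2.65]. Speed limits (rad/s): [2.57, 2.57, 3.01, 3.14, 3.14, 3.14].

### API

Orientations are given as a 3x3 rotation matrix whose columns are the frame's x, y, z axes.
In Python, from plant import arm, camera, job gives the robot as it stands. The module is installed in compiled form; this text tells all that it offers.
- The arm moves only by the shell command python3 -m inch 'ROWS'. ROWS is JSON, a list of rows, each an object with "grip": the closure, from -1 (fully open) to 1 (shut); "offset": the shift along the tool's x, y, z in m, a list of three; "turn": the turn, a rotation vector about the tool's x, y, z in rad, a list of three. A call has 1 to 10 rows; each row shifts and turns the commanded pose from where the row before left it, along the tool's axes as they then stand; what a row does not reach is not made up. A row lasts 1/12 s, in which the tool goes at most 41.7 mm and 7.16 degrees, less where a joint would pass 70% of its speed; a pose out of reach is approached as far as the arm can. A call is refused whole if a number of a shift passes 0.0417 or a number of a turn 0.125, either way. A call with a gripper value outside its range is refused whole. The fingers move at their own pace and stop on an object; the grip force is fixed at half the most. Time passes only in rows, so rows that do not move let the fingers close. It gives the time, the measured TCP pose, the force, the opening and the grip force at its end, in the units of the state.
- arm.observe(): the state, without advancing time (a new reading comes with each control period).
- camera(name): name is "scene" or "top"; returns a dict with "image" (420x560x3 uint8, red, green, blue), "K" (3x3 intrinsics, pixels), "cam_to_world" (4x4, takes a point from camera to world coordinates). Camera axes: x right, y down, z forward; pixel columns grow to the right and rows downward; lengths in m; the calibration is good to about 2 mm. A picture is of the moment at which its call begins. There is no depth.
- job.close_job(): hands the job in; it is judged then, once.
The state is a dict: "clock": time; "qpos": joint angles; "joint_velocities": joint speeds; "joint_efforts": joint torques, N m; "eef_pos": TCP position; "orientation": TCP orientation; "force": force on the tool from outside, world axes, zero at the start; "wrist_torque": the same for the moment, N m; "width": finger opening in m; "finger_force": force on a finger pad.
Only numpy, scipy, OpenCV 4.12 (cv2) and the standard library are available. Lean on these libraries where they do the work, as an engineer would, in place of code of your own. Each camera call takes 0.05 s, during which the arm holds its last target. There are 200 camera calls.

### The job

Push the sealed food tray along the nest plate until it sits fully home, flat against the white back fence, then push the clamp's red handle with a fingertip over its centre until it is locked and the rubber pad presses on the tray. Work by feel and gently: never press on the tray with more than 25 N or on the nest and its clamp with more than 15 N, and leave the tape roll, the label roll and the marker where they are.

Things in the scene. Friction and masses are not known exactly. Their poses are not given: they have to be found in the camera images.
- jig: Tray nest fixed to the table: aluminium plate 250 (x) x 300 (y) x 8 mm; origin at the centre of its underside on the table top, z up. The tray slides on it along +x (away from the robot) to the white back fence. Right of the tray (-y) stands a toggle clamp: red handle, and a jaw with a rubber pad that stands up over the tray's edge when open (pad 12 mm above the tray) and lets the tray pass below.
- fence (a point): Middle of the white back fence's flat face, at the fence's top edge: nest x = +105, y = +45, z = 50 mm. The face looks to the nest's -x and is 170 mm long along y; the fence is 12 mm thick.
- clamp_slots (a point): Middle of the clamp's bolt slots, on the plate's top: nest x = +35, y = -100, z = 8 mm. The clamp itself is bolted anywhere up to 11 mm to +y or -y of this point; it differs each time and is NOT measured. The handle's pivot (axis along nest x) lies 28 mm to -y of the clamp's middle and 68 mm above this point; the round red handle is 16 mm thick and ends 92 mm from the pivot.
- tray_mid (a point): Centre, half-way up, of the sealed food tray (white, green and brown lid film), solid, 0.2 to 0.4 kg: rim 130 mm along its x, 180 mm along its y, 39 mm high (42 with the film's curl), sides sloping inwards below the rim. Starts on the plate 60 to 85 mm short of home, up to 0.12 rad askew. Home: long rim flat on the fence, centre at nest x = +40 mm, y between +30 and +55 mm.
- clamp_lever (a joint): Red handle's angle, rad: 0 = open, leaning 0.55 from upright to the nest's -y, top at z = 155 mm; 0.55 = upright; 0.75 = dead centre; 0.83 = locked on a hard stop. Push it to +y, fingertips at z = 125 mm. Easy to 0.35, then stiffer (peak 6 to 10 N near 0.5); just past centre the pad's spring snaps it to the stop. Pushing on against the stop soon gives large forces.
- clamp_pad (a joint): Spring travel of the rubber pad in the jaw, m: 0 = free, 0.003 to 0.005 when clamped on the tray, 0.010 at most.
- tape: Roll of clear packing tape lying flat, 100 mm across, 48 mm high, loose; origin at the centre of its underside. A bystander.
- labels: Roll of white labels lying flat, 68 mm across, 40 mm high, loose; origin at the centre of its underside. A bystander.
- marker: White marker pen with blue cap lying flat, 140 mm long, 21 mm thick, loose; origin at the centre of its underside. A bystander.

How it is judged:
On the way, in this order (a step that is already met when the one before it is completed fails the run):
1. the tray is home: flat against the back fence, with the clamp still open (x of tray_mid in the frame of jig above 0.0375 m and angle between the x axis of tray_mid and the x axis of jig, either way round below 0.03 rad and value of joint clamp_lever below 0.3 rad), for 0.2 s.
2. the handle is over centre and locked, the pad pressing on the tray (value of joint clamp_lever above 0.8 rad and value of joint clamp_pad above 0.0015 m), for 0.2 s.
At the end, for the whole second after the job is handed in: The tray rests flat on the plate, centre at nest x over +37 mm (home +40) and y +25 to +60 mm, square to the fence within 0.035 rad (2 degrees); the red handle is locked past centre (over 0.80 rad) and the tray presses the pad's spring in by over 1.5 mm (all of step 2 and x of tray_mid in the frame of jig above 0.037 m and y of tray_mid in the frame of jig between 0.025 and 0.06 m and angle between the x axis of tray_mid and the x axis of jig, either way round below 0.035 rad and angle between tray_mid's own z axis and vertical below 0.06 rad and linear speed of tray below 0.01 m/s); the robot touches nothing.
It fails at once if the robot pressed on the tray with more than 25 N (contact force between any of the fingers, the arm and tray above 25 N).
It fails at once if the robot pressed on the nest or its clamp with more than 15 N (contact force between any of the fingers, the arm and jig above 15 N).
It fails at once if the tape roll, label roll or marker was moved more than 15 mm (distance of any of tape, labels, marker from where it was at the start of the episode above 0.015 m).
It also fails if it takes over 64 s, if anything falls off the work surface, if the arm or the gripper's body presses on something with over 40 N, if the wrist force passes 120 N, or if a joint passes its speed limit or range.

## Working session

There is one attempt and no reset: what is moved stays moved. The work goes in short steps, Python scripts to look and compute and a shell command to move; the robot and the scene stay as the last step left them, time stands still between calls to the robot, and variables do not carry over. Pictures are saved under pics/ and viewed, at most 10 in all, crops included, and the job is handed in when it is done.

```bash
mkdir -p pics; cat > h.py <<'E'
import numpy as np,cv2
from plant import arm,camera,job
def snap(n,name):
    c=camera(n); cv2.imwrite(f'pics/{name}.png',c['image'][:,:,::-1]); np.savez(f'pics/{name}.npz',K=c['K'],T=c['cam_to_world']); return c
def ray(name,u,v,z):
    d=np.load(f'pics/{name}.npz');T=d['T'];r=T[:3,:3]@np.linalg.inv(d['K'])@[u,v,1];o=T[:3,3]
    return o+r*(z-o[2])/r[2]
def st():
    s=arm.observe();print({k:np.round(s[k],4).tolist() for k in('clock','eef_pos','orientation','force','width','qpos')})
E
python3 - <<'E'
from h import *
for n in('top','scene'):
    c=snap(n,n+'1');print(c['K'].round(1).tolist(),c['cam_to_world'].round(3).tolist())
st()
E
```

```text
[[458.9, 0.0, 279.6], [0.0, 458.9, 204.0], [0.0, 0.0, 1.0]] [[0.013, -0.995, 0.098, 0.467], [-1.0, -0.012, 0.011, -0.03], [-0.009, -0.098, -0.995, 1.101], [0.0, 0.0, 0.0, 1.0]]
[[430.1, 0.0, 274.3], [0.0, 430.1, 206.3], [0.0, 0.0, 1.0]] [[-0.751, -0.387, 0.535, 0.113], [-0.661, 0.45, -0.601, 0.512], [-0.008, -0.804, -0.594, 0.59], [0.0, 0.0, 0.0, 1.0]]
{'clock': 0.1, 'eef_pos': [0.2335, -0.5525, 0.2466], 'orientation': [[0.9211, 0.3892, -0.0006], [0.3892, -0.9211, 0.0016], [0.0001, -0.0017, -1.0]], 'force': [0.0756, -0.2226, -0.4193], 'width': 0.0879, 'qpos': [-1.2277, 0.0918, 1.2318, -0.0, 1.8198, -0.0567]}
```

View pics/top1.png

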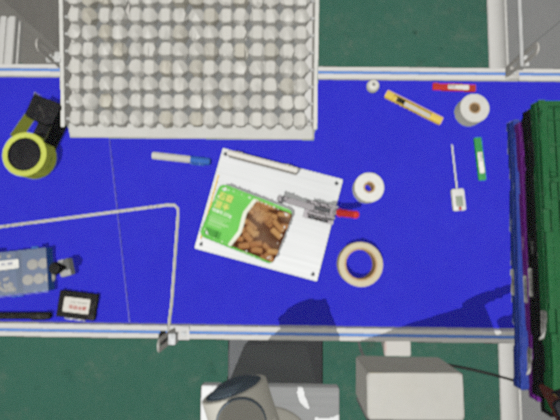

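View pics/scene1.png

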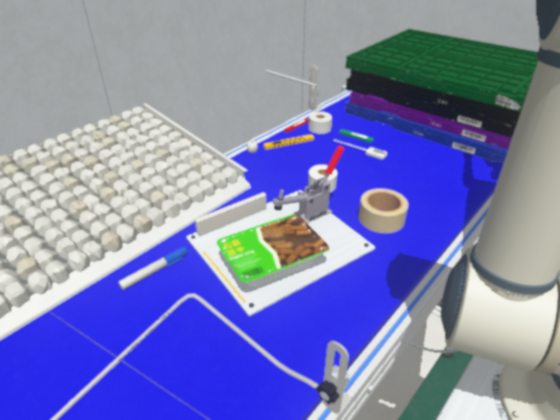

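Top view: plate corners lie near (221,150), (342,178), (318,279) and (196,249). The clamp handle is red, ending near (358,214). The label roll is at (369,187) and the tape at (360,264). I'll enlarge the top view.

```bash
python3 - <<'E'
import cv2
i=cv2.imread('pics/top1.png')[140:290,185:385]
cv2.imwrite('pics/crop1.png',cv2.resize(i,None,fx=4,fy=4,interpolation=cv2.INTER_CUBIC))
E
```

```text
(no output)
```

View pics/crop1.png

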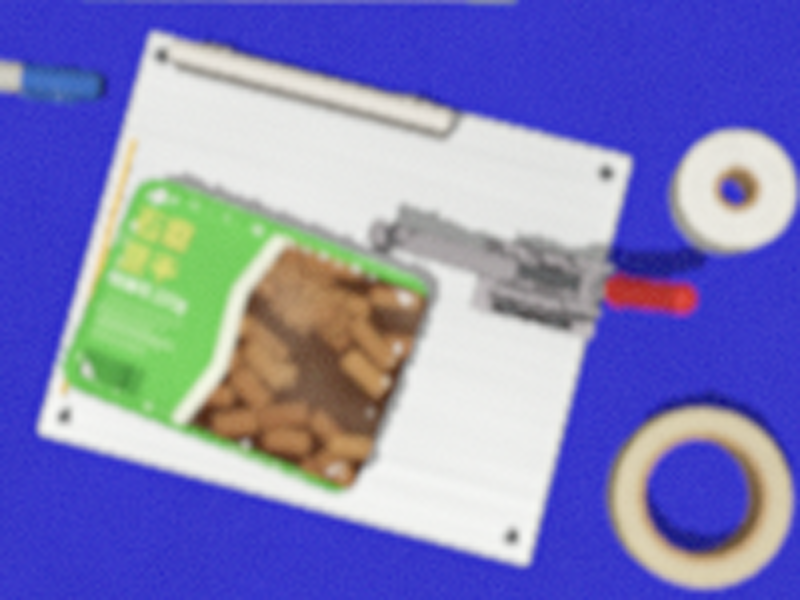

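The crop shows the plate corners at (150,32), (633,157), (530,567) and (38,433). The tray lid corners are about (140,178), (435,280), (350,492) and (62,382). The handle tip is at (688,299), the tape centre at (702,495) and the label roll at (738,190).

```bash
cat >> h.py <<'E'
def jig():
    P=[ray('top1',185+u/4,140+v/4,.008)[:2] for u,v in[(150,32),(633,157),(530,567),(38,433)]]
    N=np.array([(.125,.15),(.125,-.15),(-.125,-.15),(-.125,.15)]);P=np.array(P)
    c=P.mean(0);A=P-c
    th=np.arctan2((N[:,0]*A[:,1]-N[:,1]*A[:,0]).sum(),(N*A).sum())
    R=np.array([[np.cos(th),-np.sin(th)],[np.sin(th),np.cos(th)]])
    return c,R,th,A@R-N
def tojig(p): c,R,_,_=jig(); return (np.array(p)[:2]-c)@R
def toworld(n): c,R,_,_=jig(); return c+R@np.array(n)
E
python3 - <<'E'
from h import *
c,R,th,e=jig();print('jig',c,th,(e*1e3).round(1).tolist())
f=lambda u,v,z:tojig(ray('top1',185+u/4,140+v/4,z))*1e3
Q=[f(u,v,.048) for u,v in[(140,178),(435,280),(350,492),(62,382)]]
print('tray',np.round(Q,1).tolist(),np.mean(Q,0), [np.arctan2(*(a-b)[::-1])  for a,b in((Q[0],Q[3]),(Q[1],Q[2]))])
print('tip',f(688,299,.152),'tape',f(702,495,.048),'lab',f(738,190,.04),'fence',f(175,62,.05),f(443,135,.05))
print('pad',f(385,238,.065),'base right edge',f(590,330,.01))
for n in[(-.12,.045),(.035,-.19),(-.1,-.2)]:print(n,toworld(n))
E
```

```text
jig [0.55082555 0.00645356] -0.24572208598621587 [[0.4, 1.0], [0.6, -0.4], [-1.1, -1.1], [0.1, 0.5]]
tray [[33.7, 126.0], [20.0, -54.3], [-109.6, -38.2], [-91.4, 137.7]] [-36.8186667   42.81015456] [np.float64(-0.0925776730847233), np.float64(-0.1237023671088798)]
tip [  34.72605759 -183.43813991] tape [ -59.8920376  -231.97872371] lab [ 116.53745301 -211.37182855] fence [104.36052371 124.25126809] [102.49196533 -37.41947597]
pad [ 34.39184036 -20.79308199] base right edge [  17.99388436 -150.82544479]
(-0.12, 0.045) [0.44537667 0.07929266]
(0.035, -0.19) [ 0.53855543 -0.18635319]
(-0.1, -0.2) [ 0.405178   -0.16321314]
```

```bash
T='x'; python3 -m inch '[{"grip":-1,"offset":[0,0,0],"turn":[0,0,0.1074]},{"grip":-1,"offset":[0,0,0],"turn":[0,0,0.1074]},{"grip":-1,"offset":[0,0,0],"turn":[0,0,0.1074]},{"grip":-1,"offset":[0,0,0],"turn":[0,0,0.1074]},{"grip":-1,"offset":[0,0,0],"turn":[0,0,0.1074]},{"grip":-1,"offset":[0,0,0],"turn":[0,0,0.1074]}]'
python3 -m inch '[{"grip":-1,"offset":[0,-0.033,0],"turn":[0,0,0]},{"grip":-1,"offset":[0,-0.033,0],"turn":[0,0,0]},{"grip":-1,"offset":[0,-0.033,0],"turn":[0,0,0]},{"grip":-1,"offset":[0,-0.033,0],"turn":[0,0,0]},{"grip":-1,"offset":[0,-0.033,0],"turn":[0,0,0]},{"grip":-1,"offset":[0,-0.033,0],"turn":[0,0,0]},{"grip":-1,"offset":[0,-0.033,0],"turn":[0,0,0]},{"grip":-1,"offset":[0,-0.033,0],"turn":[0,0,0]},{"grip":-1,"offset":[0,-0.033,0],"turn":[0,0,0]},{"grip":-1,"offset":[0,-0.033,0],"turn":[0,0,0]}]'
cat >> h.py <<'E'
def rel(n,z):
    s=arm.observe();O=s['orientation'];w=np.r_[toworld(n),z]
    p=s['eef_pos'];print('clock',round(s['clock'],2),'nest',(tojig(p)*1e3).round(1),'z',round(p[2],4),'yaw',round(np.arctan2(O[1][0],O[0][0])-jig()[2],4),'F',np.round(s['force'],1),'offset',(np.array(O).T@(w-p)).round(4))
E
python3 -c "
from h import *
rel((-.145,.043),.25)"
```

```text
clock: 0.6
eef_pos: [0.2335, -0.5525, 0.247]
orientation: [[0.969, -0.247, -0.0], [-0.247, -0.969, 0.001], [-0.001, -0.001, -1.0]]
force: [0.4, 0.3, 0.7]
width: 0.0876
finger_force: 0.0
clock: 1.43
eef_pos: [0.3133, -0.2309, 0.2472]
orientation: [[0.97, -0.243, -0.0], [-0.243, -0.97, 0.0], [-0.0, -0.0, -1.0]]
force: [1.3, 0.2, 0.4]
width: 0.0877
finger_force: 0.0
clock 1.43 nest [-172.6 -288. ] z 0.2472 yaw 0.0007 F [1.3 0.2 0.4] offset [ 0.0278 -0.331  -0.0027]
```

```bash
python3 -m inch '[{"grip":-1,"offset":[0.001,-0.033,0],"turn":[0,0,0]},{"grip":-1,"offset":[0.001,-0.033,0],"turn":[0,0,0]},{"grip":-1,"offset":[0.001,-0.033,0],"turn":[0,0,0]},{"grip":-1,"offset":[0.001,-0.033,0],"turn":[0,0,0]},{"grip":-1,"offset":[0.001,-0.033,0],"turn":[0,0,0]},{"grip":-1,"offset":[0.001,-0.033,0],"turn":[0,0,0]},{"grip":-1,"offset":[0.001,-0.033,0],"turn":[0,0,0]},{"grip":-1,"offset":[0.001,-0.033,0],"turn":[0,0,0]},{"grip":-1,"offset":[0.001,-0.033,0],"turn":[0,0,0]},{"grip":-1,"offset":[0.001,-0.033,0],"turn":[0,0,0]}]'
python3 -m inch '[{"grip":-1,"offset":[0.0,0,0.025],"turn":[0,0,0]},{"grip":-1,"offset":[0.0,0,0.025],"turn":[0,0,0]},{"grip":-1,"offset":[0.0,0,0.025],"turn":[0,0,0]},{"grip":-1,"offset":[0.0,0,0.025],"turn":[0,0,0]},{"grip":-1,"offset":[0.0,0,0.025],"turn":[0,0,0]},{"grip":-1,"offset":[0.0,0,0.025],"turn":[0,0,0]},{"grip":-1,"offset":[0.0,0,0.025],"turn":[0,0,0]},{"grip":-1,"offset":[0.0,0,0.02],"turn":[0,0,0]},{"grip":-1,"offset":[0,0,0],"turn":[0,0,0]}]'
python3 -c "
from h import *
rel((-.035,.043),.05)"
```

```text
clock: 2.27
eef_pos: [0.403, 0.087, 0.2474]
orientation: [[0.97, -0.242, -0.0], [-0.242, -0.97, -0.0], [-0.0, 0.0, -1.0]]
force: [-0.1, -1.2, -0.2]
width: 0.088
finger_force: 0.0
clock: 3.02
eef_pos: [0.4001, 0.0849, 0.0477]
orientation: [[0.97, -0.242, -0.008], [-0.242, -0.97, -0.001], [-0.008, 0.003, -1.0]]
force: [-0.3, -0.9, -0.7]
width: 0.0877
finger_force: 0.0
clock 3.02 nest [-165.3   39.4] z 0.0477 yaw 0.0012 F [-0.3 -0.9 -0.7] offset [ 0.1303 -0.0034 -0.0034]
```

```bash
python3 -m inch '[{"grip":-1,"offset":[0.008,-0.001,0],"turn":[0,0,0]},{"grip":-1,"offset":[0.008,-0.001,0],"turn":[0,0,0]},{"grip":-1,"offset":[0.008,-0.001,0],"turn":[0,0,0]},{"grip":-1,"offset":[0.008,0,0],"turn":[0,0,0]},{"grip":-1,"offset":[0.003,0,0],"turn":[0,0,0]},{"grip":-1,"offset":[0.003,0,0],"turn":[0,0,0]},{"grip":-1,"offset":[0.003,0,0],"turn":[0,0,0]},{"grip":-1,"offset":[0.003,0,0],"turn":[0,0,0]}]'
python3 -m inch '[{"grip":-1,"offset":[0.003,0,0],"turn":[0,0,0]},{"grip":-1,"offset":[0.003,0,0],"turn":[0,0,0]},{"grip":-1,"offset":[0.003,0,0],"turn":[0,0,0]},{"grip":-1,"offset":[0.003,0,0],"turn":[0,0,0]},{"grip":-1,"offset":[0.003,0,0],"turn":[0,0,0]}]'
python3 -m inch '[{"grip":-1,"offset":[0.003,0,0],"turn":[0,0,0]},{"grip":-1,"offset":[0.003,0,0],"turn":[0,0,0]},{"grip":-1,"offset":[0.003,0,0],"turn":[0,0,0]},{"grip":-1,"offset":[0.003,0,0],"turn":[0,0,0]},{"grip":-1,"offset":[0.003,0,0],"turn":[0,0,0]}]'
python3 -c "
from h import *
rel((-.035,.043),.05);print(arm.observe()['wrist_torque'])"
```

```text
clock: 3.68
eef_pos: [0.4465, 0.0773, 0.0526]
orientation: [[0.97, -0.242, -0.001], [-0.242, -0.97, -0.0], [-0.001, 0.0, -1.0]]
force: [-2.7, -0.3, 0.8]
width: 0.0878
finger_force: 0.8
clock: 4.1
eef_pos: [0.4612, 0.0738, 0.0526]
orientation: [[0.97, -0.242, -0.0], [-0.242, -0.97, -0.0], [-0.0, 0.0, -1.0]]
force: [-1.8, -0.3, 1.0]
width: 0.0876
finger_force: 0.7
clock: 4.52
eef_pos: [0.4759, 0.0703, 0.0526]
orientation: [[0.97, -0.242, -0.0], [-0.242, -0.97, 0.0], [-0.0, -0.0, -1.0]]
force: [-1.7, 0.6, 0.4]
width: 0.0877
finger_force: 0.8
clock 4.52 nest [-88.2  43.7] z 0.0526 yaw 0.0013 F [-1.7  0.6  0.4] offset [0.0532 0.0007 0.0026]
[0.10813539 0.23293862 0.01831543]
```

```bash
python3 -m inch '[{"grip":-1,"offset":[0.004,0,0],"turn":[0,0,0]},{"grip":-1,"offset":[0.004,0,0],"turn":[0,0,0]},{"grip":-1,"offset":[0.004,0,0],"turn":[0,0,0]},{"grip":-1,"offset":[0.004,0,0],"turn":[0,0,0]},{"grip":-1,"offset":[0.004,0,0],"turn":[0,0,0]},{"grip":-1,"offset":[0.004,0,0],"turn":[0,0,0]},{"grip":-1,"offset":[0.004,0,0],"turn":[0,0,0]},{"grip":-1,"offset":[0.004,0,0],"turn":[0,0,0]},{"grip":-1,"offset":[0.003,0,0],"turn":[0,0,0]},{"grip":-1,"offset":[0.003,0,0],"turn":[0,0,0]}]'
python3 - <<'E'
from h import *
rel((-.035,.043),.05);c=snap('top','top2');i=c['image'][140:290,185:385,::-1]
cv2.imwrite('pics/crop2.png',cv2.resize(i,None,fx=4,fy=4,interpolation=cv2.INTER_CUBIC))
E
```

```text
clock: 5.35
eef_pos: [0.5128, 0.0609, 0.0526]
orientation: [[0.97, -0.242, -0.0], [-0.242, -0.97, 0.0], [-0.0, 0.0, -1.0]]
force: [-1.6, -0.3, -0.0]
width: 0.0877
finger_force: 0.8
clock 5.35 nest [-50.2  43.6] z 0.0526 yaw 0.0011 F [-1.6 -0.3 -0. ] offset [0.0152 0.0006 0.0026]
```

View pics/crop2.png

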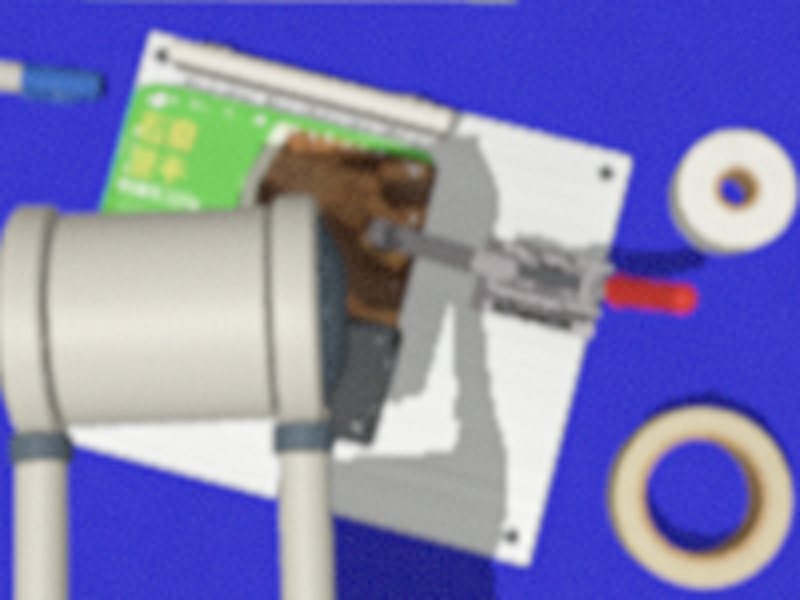

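The tray is now square, with a thin gap to the fence. Its front corners are near (138,88) and (438,160). I'll keep pushing slowly.

```bash
python3 -c "
from h import *
print(tojig(ray('top1',185+138/4,140+88/4,.048)),tojig(ray('top1',185+438/4,140+160/4,.048)))"
python3 -m inch '[{"grip":-1,"offset":[0.002,0,0],"turn":[0,0,0]},{"grip":-1,"offset":[0.002,0,0],"turn":[0,0,0]},{"grip":-1,"offset":[0.002,0,0],"turn":[0,0,0]},{"grip":-1,"offset":[0.002,0,0],"turn":[0,0,0]},{"grip":-1,"offset":[0.001,0,0],"turn":[0,0,0]},{"grip":-1,"offset":[0.001,0,0],"turn":[0,0,0]}]'
python3 -m inch '[{"grip":-1,"offset":[0.001,0,0],"turn":[0,0,0]},{"grip":-1,"offset":[0.001,0,0],"turn":[0,0,0]}]'
```

```text
[0.08438984 0.14135838] [ 0.08791614 -0.03828821]
clock: 5.9
eef_pos: [0.5222, 0.0586, 0.0526]
orientation: [[0.97, -0.242, -0.0], [-0.242, -0.97, 0.0], [-0.0, 0.0, -1.0]]
force: [-1.6, 1.4, -0.3]
width: 0.0878
finger_force: 0.8
clock: 6.07
eef_pos: [0.5242, 0.0581, 0.0526]
orientation: [[0.97, -0.242, -0.0], [-0.242, -0.97, 0.0], [-0.0, -0.0, -1.0]]
force: [-0.5, 1.1, -0.2]
width: 0.0881
finger_force: 0.7
```

```bash
R='x'; python3 -m inch '[{"grip":-1,"offset":[0.001,0,0],"turn":[0,0,0]},{"grip":-1,"offset":[0.001,0,0],"turn":[0,0,0]}]' | grep -E 'eef|force'
python3 -m inch '[{"grip":-1,"offset":[0.0007,0,0],"turn":[0,0,0]}]' | grep -E 'eef|force'
python3 -m inch '[{"grip":-1,"offset":[0.0007,0,0],"turn":[0,0,0]}]' | grep -E 'eef|force'
python3 -m inch '[{"grip":-1,"offset":[0.0007,0,0],"turn":[0,0,0]}]' | grep -E 'eef|force'
```

```text
eef_pos: [0.5261, 0.0576, 0.0526]
force: [-1.2, 0.7, 1.0]
finger_force: 0.7
eef_pos: [0.5268, 0.0574, 0.0526]
force: [-1.4, 0.7, 0.7]
finger_force: 0.7
eef_pos: [0.5275, 0.0573, 0.0526]
force: [-1.7, 0.7, 0.5]
finger_force: 0.7
eef_pos: [0.5279, 0.0571, 0.0526]
force: [-4.3, 0.8, 2.3]
finger_force: 2.3
```

```bash
python3 -m inch '[{"grip":-1,"offset":[0.0004,0,0],"turn":[0,0,0]}]' | grep -E 'eef|force'
python3 -m inch '[{"grip":-1,"offset":[0.0004,0,0],"turn":[0,0,0]}]' | grep -E 'eef|force'
python3 -c "
from h import *
rel((-.035,.043),.05);print(arm.observe()['wrist_torque'])"
```

```text
eef_pos: [0.528, 0.0572, 0.0526]
force: [-5.9, 0.7, 3.2]
finger_force: 2.8
eef_pos: [0.528, 0.0571, 0.0525]
force: [-7.3, 1.0, 3.5]
finger_force: 3.7
clock 6.65 nest [-34.5  43.6] z 0.0525 yaw 0.0013 F [-7.3  1.   3.5] offset [-0.0005  0.0006  0.0025]
[ 0.23528429  1.12281314 -0.00398824]
```

```bash
python3 -m inch '[{"grip":-1,"offset":[0,0,0],"turn":[0,0,0]},{"grip":-1,"offset":[0,0,0],"turn":[0,0,0]},{"grip":-1,"offset":[0,0,0],"turn":[0,0,0]},{"grip":-1,"offset":[-0.003,0,0],"turn":[0,0,0]},{"grip":-1,"offset":[-0.008,0,0],"turn":[0,0,0]},{"grip":-1,"offset":[-0.015,0,0],"turn":[0,0,0]},{"grip":-1,"offset":[-0.015,0,0],"turn":[0,0,0]},{"grip":-1,"offset":[-0.015,0,0],"turn":[0,0,0]}]' | grep -E 'eef|force'
python3 -m inch '[{"grip":-1,"offset":[0,0,-0.025],"turn":[0,0,0]},{"grip":-1,"offset":[0,0,-0.03],"turn":[0,0,0]},{"grip":-1,"offset":[0,0,-0.03],"turn":[0,0,0]},{"grip":-1,"offset":[0,0,-0.03],"turn":[0,0,0]},{"grip":-1,"offset":[0,0,-0.03],"turn":[0,0,0]},{"grip":-1,"offset":[0,0,-0.03],"turn":[0,0,0]},{"grip":-1,"offset":[0,0,-0.02],"turn":[0,0,0]}]' | grep -E 'eef|force'
python3 - <<'E'
from h import *
rel((.035,-.225),.25)
E
```

```text
eef_pos: [0.4739, 0.0706, 0.0526]
force: [0.1, 0.3, 0.2]
finger_force: 0.0
eef_pos: [0.4748, 0.0706, 0.2513]
force: [0.7, 0.4, 0.7]
finger_force: 0.0
clock 7.9 nest [-89.3  43.7] z 0.2513 yaw 0.0011 F [0.7 0.4 0.7] offset [0.124  0.2688 0.0015]
```

```bash
python3 -m inch '[{"grip":1,"offset":[0,0.03,0],"turn":[0,0,0]},{"grip":1,"offset":[0,0.03,0],"turn":[0,0,0]},{"grip":1,"offset":[0,0.03,0],"turn":[0,0,0]},{"grip":1,"offset":[0,0.03,0],"turn":[0,0,0]},{"grip":1,"offset":[0,0.03,0],"turn":[0,0,0]},{"grip":1,"offset":[0,0.03,0],"turn":[0,0,0]},{"grip":1,"offset":[0,0.03,0],"turn":[0,0,0]},{"grip":1,"offset":[0,0.03,0],"turn":[0,0,0]},{"grip":1,"offset":[0,0.03,0],"turn":[0,0,0]}]' | grep -E 'eef|force'
python3 -m inch '[{"grip":1,"offset":[0.025,0,0],"turn":[0,0,0]},{"grip":1,"offset":[0.025,0,0],"turn":[0,0,0]},{"grip":1,"offset":[0.025,0,0],"turn":[0,0,0]},{"grip":1,"offset":[0.025,0,0],"turn":[0,0,0]},{"grip":1,"offset":[0.024,0,0],"turn":[0,0,0]},{"grip":1,"offset":[0,0,0],"turn":[0,0,0]}]' | grep -E 'eef|force|width'
python3 - <<'E'
from h import *
rel((.035,-.225),.15);c=snap('top','top3');i=c['image'][140:290,185:385,::-1]
cv2.imwrite('pics/crop3.png',cv2.resize(i,None,fx=4,fy=4,interpolation=cv2.INTER_CUBIC))
E
```

```text
eef_pos: [0.4085, -0.1928, 0.2479]
force: [-0.4, -0.0, -0.9]
finger_force: 0.0
eef_pos: [0.5318, -0.222, 0.2455]
force: [0.6, 0.2, -0.9]
width: 0.0003
finger_force: 0.0
clock 9.15 nest [  37.1 -226.2] z 0.2455 yaw 0.0015 F [ 0.6  0.2 -0.9] offset [-0.002  -0.0012  0.0955]
```

View pics/crop3.png

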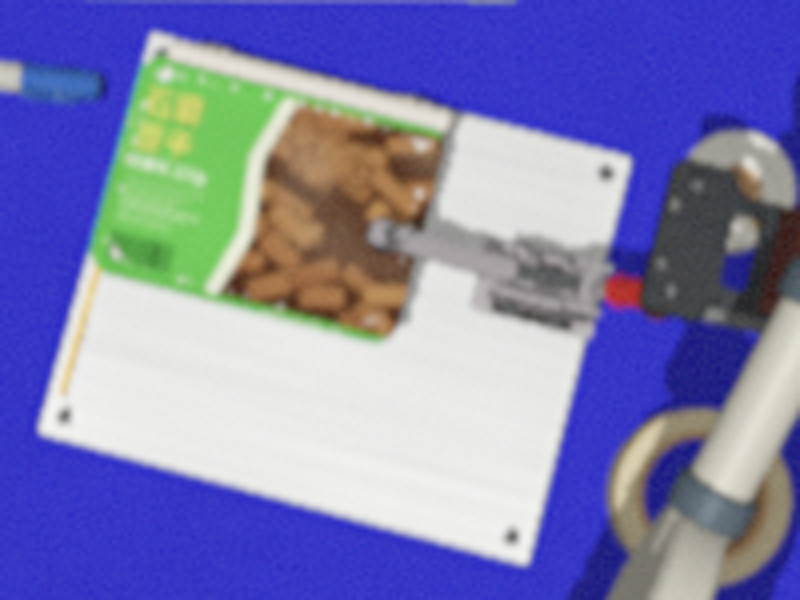

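The tray sits flush on the fence with corners near (143,63), (448,137), (388,340) and (92,268). Next I lower beside the handle and feel for it.

```bash
python3 -c "
from h import *
Q=np.array([tojig(ray('top1',185+u/4,140+v/4,.048)) for u,v in[(143,63),(448,137),(388,340),(92,268)]]);print(Q,Q.mean(0))"
python3 -m inch '[{"grip":1,"offset":[0,0,0.024],"turn":[0,0,0]},{"grip":1,"offset":[0,0,0.024],"turn":[0,0,0]},{"grip":1,"offset":[-0.002,0,0.024],"turn":[0,0,0]},{"grip":1,"offset":[0,0,0.0235],"turn":[0,0,0]},{"grip":1,"offset":[0,0,0],"turn":[0,0,0]}]' | grep -E 'eef|force'
python3 -m inch '[{"grip":1,"offset":[0,-0.004,0],"turn":[0,0,0]},{"grip":1,"offset":[0,-0.004,0],"turn":[0,0,0]},{"grip":1,"offset":[0,-0.004,0],"turn":[0,0,0]},{"grip":1,"offset":[0,-0.002,0],"turn":[0,0,0]},{"grip":1,"offset":[0,-0.002,0],"turn":[0,0,0]}]' | grep -E 'eef|force'
python3 -c "
from h import *
rel((.035,-.14),.15)"
```

```text
[[ 0.09937563  0.14250506]
 [ 0.10242822 -0.04048555]
 [-0.02033007 -0.03695168]
 [-0.0238188   0.13877807]] [0.03941374 0.05096148]
eef_pos: [0.5246, -0.2198, 0.147]
force: [-0.1, 0.7, -1.3]
finger_force: 0.0
eef_pos: [0.5321, -0.2052, 0.1538]
force: [0.7, -0.2, -0.3]
finger_force: 0.0
clock 10.03 nest [  33.3 -209.9] z 0.1538 yaw 0.0016 F [ 0.7 -0.2 -0.3] offset [ 0.0018 -0.0699  0.0038]
```

```bash
for i in 1; do :; done
python3 -m inch '[{"grip":1,"offset":[0,-0.002,0.002],"turn":[0,0,0]},{"grip":1,"offset":[0,-0.002,0.001],"turn":[0,0,0]},{"grip":1,"offset":[0,-0.002,0],"turn":[0,0,0]}]' | grep -E 'eef|^force'
python3 -m inch '[{"grip":1,"offset":[0,-0.002,0],"turn":[0,0,0]},{"grip":1,"offset":[0,-0.002,0],"turn":[0,0,0]},{"grip":1,"offset":[0,-0.002,0],"turn":[0,0,0]}]' | grep -E 'eef|^force'
python3 -m inch '[{"grip":1,"offset":[0,-0.002,0],"turn":[0,0,0]},{"grip":1,"offset":[0,-0.002,0],"turn":[0,0,0]},{"grip":1,"offset":[0,-0.002,0],"turn":[0,0,0]}]' | grep -E 'eef|^force'
python3 -m inch '[{"grip":1,"offset":[0,-0.002,0],"turn":[0,0,0]},{"grip":1,"offset":[0,-0.002,0],"turn":[0,0,0]},{"grip":1,"offset":[0,-0.002,0],"turn":[0,0,0]}]' | grep -E 'eef|^force'
python3 -c "
from h import *
rel((.035,-.14),.15)"
```

```text
eef_pos: [0.5328, -0.1994, 0.1488]
force: [0.8, 0.1, -0.1]
eef_pos: [0.5343, -0.1937, 0.1491]
force: [-1.1, 0.5, -0.5]
eef_pos: [0.5359, -0.1883, 0.1497]
force: [-0.1, -1.8, 2.9]
eef_pos: [0.5373, -0.182, 0.1492]
force: [0.4, -1.0, 0.4]
clock 11.03 nest [  32.7 -186.1] z 0.1492 yaw 0.0011 F [ 0.4 -1.   0.4] offset [ 0.0024 -0.0461 -0.0008]
```

```bash
python3 -m inch '[{"grip":1,"offset":[0,-0.002,0],"turn":[0,0,0]},{"grip":1,"offset":[0,-0.002,0],"turn":[0,0,0]},{"grip":1,"offset":[0,-0.002,0],"turn":[0,0,0]},{"grip":1,"offset":[0,-0.002,0],"turn":[0,0,0]}]' | grep -E 'eef|^force'
python3 -m inch '[{"grip":1,"offset":[0,-0.002,0],"turn":[0,0,0]},{"grip":1,"offset":[0,-0.002,0],"turn":[0,0,0]},{"grip":1,"offset":[0,-0.002,0],"turn":[0,0,0]},{"grip":1,"offset":[0,-0.002,0],"turn":[0,0,0]}]' | grep -E 'eef|^force'
python3 -m inch '[{"grip":1,"offset":[0,-0.0015,0],"turn":[0,0,0]},{"grip":1,"offset":[0,-0.0015,0],"turn":[0,0,0]}]' | grep -E 'eef|^force'
python3 -m inch '[{"grip":1,"offset":[0,-0.0015,0],"turn":[0,0,0]},{"grip":1,"offset":[0,-0.0015,0],"turn":[0,0,0]}]' | grep -E 'eef|^force'
python3 -c "
from h import *
rel((.035,-.14),.15)"
```

```text
eef_pos: [0.5392, -0.1741, 0.149]
force: [0.0, -0.4, 0.4]
eef_pos: [0.5411, -0.1666, 0.1493]
force: [-0.3, -0.7, 1.3]
eef_pos: [0.5419, -0.1638, 0.1494]
force: [-1.4, -1.7, 2.6]
eef_pos: [0.5426, -0.1609, 0.1493]
force: [-1.4, -1.5, 2.0]
clock 12.03 nest [  32.7 -164.3] z 0.1493 yaw 0.001 F [-1.4 -1.5  2. ] offset [ 0.0023 -0.0243 -0.0007]
```

```bash
python3 -m inch '[{"grip":1,"offset":[0,-0.0015,0],"turn":[0,0,0]},{"grip":1,"offset":[0,-0.0015,0],"turn":[0,0,0]}]' | grep -E 'eef|^force'
python3 -m inch '[{"grip":1,"offset":[0,-0.0015,0],"turn":[0,0,0]},{"grip":1,"offset":[0,-0.0015,0],"turn":[0,0,0]}]' | grep -E 'eef|^force'
python3 -m inch '[{"grip":1,"offset":[0,-0.0015,0],"turn":[0,0,0]},{"grip":1,"offset":[0,-0.0015,0],"turn":[0,0,0]}]' | grep -E 'eef|^force'
python3 -c "
from h import *
rel((.035,-.14),.15)"
```

```text
eef_pos: [0.5433, -0.1579, 0.1492]
force: [-0.3, -1.4, 1.9]
eef_pos: [0.544, -0.1549, 0.1491]
force: [-0.5, -1.8, 1.9]
eef_pos: [0.5447, -0.1519, 0.1491]
force: [0.9, -2.1, 1.9]
clock 12.53 nest [  32.6 -155.1] z 0.1491 yaw 0.0011 F [ 0.9 -2.1  1.9] offset [ 0.0024 -0.0151 -0.0009]
```

```bash
python3 -m inch '[{"grip":1,"offset":[0,-0.001,0],"turn":[0,0,0]},{"grip":1,"offset":[0,-0.001,0],"turn":[0,0,0]},{"grip":1,"offset":[0,-0.001,0],"turn":[0,0,0]}]' | grep -E 'eef|^force'
python3 -m inch '[{"grip":1,"offset":[0,-0.001,0],"turn":[0,0,0]},{"grip":1,"offset":[0,-0.001,0],"turn":[0,0,0]}]' | grep -E 'eef|^force'
python3 -m inch '[{"grip":1,"offset":[0,-0.001,0],"turn":[0,0,0]},{"grip":1,"offset":[0,-0.001,0],"turn":[0,0,0]}]' | grep -E 'eef|^force'
python3 -c "
from h import *
rel((.035,-.14),.15)"
```

```text
eef_pos: [0.5455, -0.149, 0.1491]
force: [0.6, -2.1, 1.5]
eef_pos: [0.5459, -0.1471, 0.149]
force: [-1.4, -1.6, 1.2]
eef_pos: [0.5464, -0.1454, 0.1491]
force: [-0.7, -2.0, 1.8]
clock 13.12 nest [  32.6 -148.3] z 0.1491 yaw 0.001 F [-0.7 -2.   1.8] offset [ 0.0024 -0.0083 -0.0009]
```

```bash
python3 -m inch '[{"grip":1,"offset":[0,-0.001,0],"turn":[0,0,0]},{"grip":1,"offset":[0,-0.001,0],"turn":[0,0,0]}]' | grep -E 'eef|^force'
python3 -m inch '[{"grip":1,"offset":[0,-0.001,0],"turn":[0,0,0]},{"grip":1,"offset":[0,-0.001,0],"turn":[0,0,0]}]' | grep -E 'eef|^force'
python3 - <<'E'
from h import *
rel((.035,-.14),.15);c=snap('scene','scene4');i=c['image'][100:250,220:420,::-1]
cv2.imwrite('pics/crop4.png',cv2.resize(i,None,fx=4,fy=4,interpolation=cv2.INTER_CUBIC))
E
```

```text
eef_pos: [0.5469, -0.1433, 0.1491]
force: [-1.0, -1.0, 1.5]
eef_pos: [0.5474, -0.1412, 0.149]
force: [-0.8, -0.5, 0.6]
clock 13.45 nest [  32.6 -144. ] z 0.149 yaw 0.0013 F [-0.8 -0.5  0.6] offset [ 0.0024 -0.004  -0.001 ]
```

View pics/crop4.png

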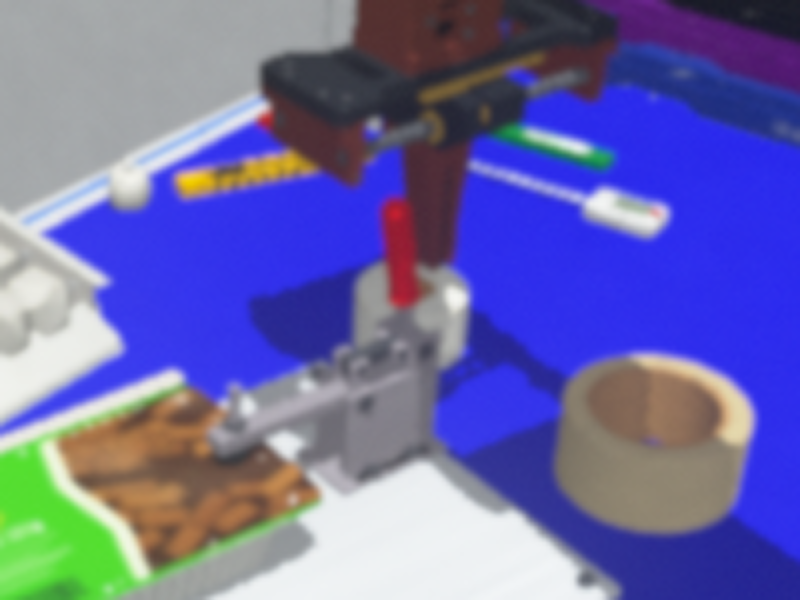

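The handle (crop about (400,205) to (405,300)) now leans past upright, the jaw has swung down onto the lid, and the push force is dropping as it nears centre. Continuing in small steps.

```bash
python3 -m inch '[{"grip":1,"offset":[0,-0.001,0],"turn":[0,0,0]}]' | grep -E 'eef|^force'
python3 -m inch '[{"grip":1,"offset":[0,-0.001,0],"turn":[0,0,0]}]' | grep -E 'eef|^force'
python3 -m inch '[{"grip":1,"offset":[0,-0.001,0],"turn":[0,0,0]}]' | grep -E 'eef|^force'
python3 -m inch '[{"grip":1,"offset":[0,0,0],"turn":[0,0,0]}]' | grep -E 'eef|^force'
python3 - <<'E'
from h import *
rel((.035,-.14),.15);c=snap('scene','scene5');i=c['image'][100:250,220:420,::-1]
cv2.imwrite('pics/crop5.png',cv2.resize(i,None,fx=4,fy=4,interpolation=cv2.INTER_CUBIC))
E
```

```text
eef_pos: [0.5476, -0.1403, 0.1489]
force: [-0.5, -0.7, -0.3]
eef_pos: [0.5478, -0.1393, 0.1489]
force: [1.0, -0.6, 0.3]
eef_pos: [0.5481, -0.1383, 0.1489]
force: [0.4, 0.8, 0.7]
eef_pos: [0.5481, -0.1382, 0.1489]
force: [0.3, 0.5, 0.7]
clock 13.83 nest [  32.5 -141. ] z 0.1489 yaw 0.0014 F [0.3 0.5 0.7] offset [ 0.0025 -0.001  -0.0011]
```

View pics/crop5.png

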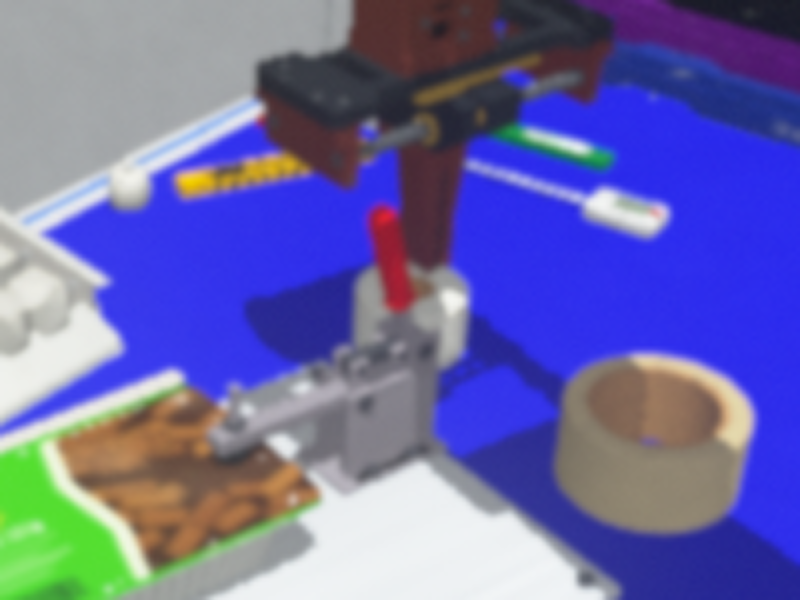

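The handle has snapped over: its top jumped from about (398,205) to (382,215), away from the finger, and the force is zero. I'll feel gently for the stop to confirm.

```bash
python3 -m inch '[{"grip":1,"offset":[0,-0.001,0],"turn":[0,0,0]},{"grip":1,"offset":[0,-0.001,0],"turn":[0,0,0]}]' | grep -E 'eef|^force'
python3 -m inch '[{"grip":1,"offset":[0,-0.0007,0],"turn":[0,0,0]}]' | grep -E 'eef|^force'
python3 -m inch '[{"grip":1,"offset":[0,-0.0007,0],"turn":[0,0,0]}]' | grep -E 'eef|^force'
python3 - <<'E'
from h import *
rel((.035,-.14),.15)
# handle lean in scene5: pixels of the tip centre and root, in the plane nest x=35
d=np.load('pics/scene5.npz');T=d['T'];c,R,_,_=jig();n=np.r_[R[:,0],0];p0=np.r_[toworld((.035,0)),0]
P=[]
for u,v in[(382,215),(401,300)]:
    r=T[:3,:3]@np.linalg.inv(d['K'])@[220+u/4,100+v/4,1];o=T[:3,3];w=o+r*(n@(p0-o))/(n@r);P.append([tojig(w)[1],w[2]])
P=np.array(P);print(P,'lean',np.arctan2(P[0,0]-P[1,0],P[0,1]-P[1,1]))
E
```

```text
eef_pos: [0.5486, -0.1366, 0.1491]
force: [-0.0, 0.4, -0.8]
eef_pos: [0.5487, -0.1359, 0.1491]
force: [-0.4, -1.9, -0.5]
eef_pos: [0.5488, -0.1357, 0.1491]
force: [-0.6, -2.6, -0.5]
clock 14.22 nest [  32.6 -138.4] z 0.1491 yaw 0.0007 F [-0.6 -2.6 -0.5] offset [ 0.0024  0.0016 -0.0009]
[[-0.11423693  0.15800419]
 [-0.13066335  0.1013114 ]] lean 0.28202162663167124
```

The lean is 0.28, so the lever is at about 0.83 and on its stop. Backing off.

```bash
python3 -m inch '[{"grip":1,"offset":[0,0.003,0],"turn":[0,0,0]},{"grip":1,"offset":[0,0.01,0],"turn":[0,0,0]},{"grip":1,"offset":[0,0.02,0],"turn":[0,0,0]},{"grip":1,"offset":[0,0.02,0],"turn":[0,0,0]},{"grip":1,"offset":[0,0.01,-0.02],"turn":[0,0,0]},{"grip":1,"offset":[0,0,-0.03],"turn":[0,0,0]},{"grip":1,"offset":[0,0,-0.03],"turn":[0,0,0]},{"grip":1,"offset":[0,0,-0.02],"turn":[0,0,0]},{"grip":1,"offset":[0,0,0],"turn":[0,0,0]},{"grip":1,"offset":[0,0,0],"turn":[0,0,0]}]' | grep -E 'eef|^force'
python3 - <<'E'
from h import *
c=snap('top','top6');i=c['image'][140:290,185:385,::-1]
cv2.imwrite('pics/crop6.png',cv2.resize(i,None,fx=4,fy=4,interpolation=cv2.INTER_CUBIC))
E
```

```text
eef_pos: [0.534, -0.1971, 0.2505]
force: [-0.1, -0.5, 0.5]
```

View pics/crop6.png

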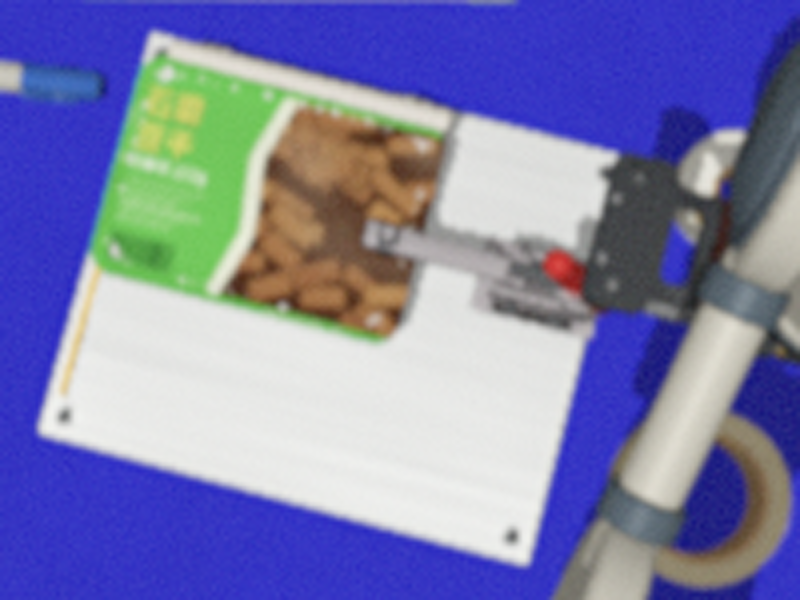

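The tray is still flush on the fence, its corners unchanged at (143,63) and (448,137). The handle is locked over at (563,268), and the arm is clear. Handing in.

```bash
python3 -c "
from plant import job
print(job.close_job())"
```

```text
the job is handed in; nothing more can be done
None
```

I've handed the job in: the tray is flat against the back fence, the clamp handle is locked on its stop, and the pad is down on the lid. I couldn't read the pad's spring travel directly, and no verdict came back.

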